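Eject and trap a reader cartridge

ROBOT

A 6-joint arm with a two-finger parallel gripper is mounted at the origin on a cart in front of the work surface, level with it; the furniture and walls round the work are solid. World frame = base frame: x ahead of the robot, y to its left, z up, the work surface at z = 0. Lengths are in m, angles in degrees, forces in N, time in s.
With the tool pointing down it reaches from about 0.325 to 0.85 m from the base axis. Payload 15.5 kg.
Tool frame: the origin (TCP) lies midway between the tips of the shut fingers; the grasp point (between the pads) lies 19 mm behind it; z points along the fingers, y is the line along which they close (so a half turn about z gives the same grasp; the last joint's range is limited). The gripper opens to 91 mm and grips with 3 to 60 N. Pads are 32 mm wide; open, the fingers measure 118 mm over their backs; the gripper's body (76 mm by 178 mm) begins 60 mm behind the grasp point.
Start: joints at [62.997, 28.281, 77.091, -0, 74.628, -5.472], TCP at [0.229, 0.581, 0.189] pointing down, gripper open.
Joint ranges: [-166.48, 166.48], [-47.26, 123.95], [12.59, 153.08], [-70.14, 250.14], [6.76, 159.57], [-176.63, 176.63]. Speed limits (degrees/s): [108.29, 108.29, 147.25, 172.46, 172.46, 172.46].

INTERFACE

Orientations are given as a 3x3 rotation matrix whose columns are the frame's x, y, z axes.
In Python, from bench import ctrl gives the robot as it stands. The module is installed in compiled form; this text tells all that it offers. Calls block until the motion is done:
- ctrl.goto(position, orientation): joint-space move of the TCP to a pose.
- ctrl.move_l(position, vel=0.15, ori=None, contact_N=None): straight line of the TCP; ori=None keeps the orientation; vel is the mean speed in m/s. With contact_N (N) it stops when the force on the tool has changed by that much, and returns True; else False.
- ctrl.movej(angles): joint-space move.
- ctrl.command_gripper(opening): opening from 0.0 (shut) to 1.0 (fully open); the grip force is fixed at half the most; returns when the fingers have stopped.
- ctrl.sleep(seconds).
- ctrl.ik(position, orientation): joint angles nearest the present ones, or None.
- ctrl.read_camera(name): name is "scene" or "top" or "wrist"; returns the picture (400x640x3 uint8, blue, green, red); there is no depth.
- ctrl.camera_params(name): a dict with "fx", "fy", "cx", "cy" (pixels), "D" ([k1, k2, p1, p2, k3] as OpenCV has them; the pictures are not rectified), "pose" (4x4, takes a point from camera to world coordinates); the wrist camera has in their place "T_tool_cam" (4x4, takes a point from camera to tool coordinates, whose origin is the TCP and whose axes are the flange's). Camera axes: x right, y up, looking along -z (the intrinsics and any distortion apply to the point x, -y, -z); pixel columns grow to the right and rows downward; lengths in m; the calibration is good to about 2 mm. A picture is of the moment at which its call begins: read the wrist's pose just before it. camera_params takes no time and is no camera call.
A pose or a line that the arm cannot do raises ctrl.MotionError and nothing moves.
- ctrl.sign_off(): hands the job in; it is judged then, once.
Readings, each from a call of its own:
- ctrl.current_t(): time.
- ctrl.current_q(): joint angles.
- ctrl.current_dq(): joint speeds.
- ctrl.current_effort(): joint torques, N m.
- ctrl.current_tool_pos(): TCP position.
- ctrl.current_eef_rot(): TCP orientation.
- ctrl.current_contact_force(): force on the tool from outside, world axes, zero at the start.
- ctrl.current_wrist_torque(): the same for the moment, N m.
- ctrl.current_grip_width(): opening from 0.0 (shut) to 1.0 (fully open).
- ctrl.current_grasp_force(): force on a finger pad.
Only numpy, scipy, OpenCV 4.12 (cv2) and the standard library are available. Lean on these libraries where they do the work, as an engineer would, in place of code of your own. Each camera call takes 0.05 s, during which the arm holds its last target. There are 200 camera calls.

TASK

Press the red eject key of the cartridge reader fully down with a fingertip, and trap the cartridge that springs out of the slot with the other finger, standing in its way on the track, before it runs off the open end. Do not lift the cartridge, and leave the tape roll, the small bottle and the beaker alone. Finish while still holding it: the program ends with the key down and the well popped-out cartridge resting on the track, pressing gently against the finger that stops it, not gripped.

Things in the scene. Friction and masses are not known exactly. Their poses are not given: they have to be found in the camera images.
- dock: Low white cartridge reader, fixed. Origin on the worktop under the middle of the track's width; +x points from the open track end into the slot, +y to the red key, z up. White shell: x 52 to 150, y -36 to 36, 57 mm high. In front of it the open track, floor 14 mm above the worktop, between two low aluminium guides at y = +-27.5, tops 19 mm above the worktop.
- slot (a point): Middle of the slot's mouth on the track floor, x = 52 mm of the reader. Just in front of it a steel tab, standing 7 mm out of the floor, holds the cartridge. A spring pusher behind the cartridge drives it out to -x: about 3 N docked, 2 N after 40 mm, stroke 65 mm. Once freed and not stopped, it shoots along the slick track and off the end in a fraction of a second.
- track_end (a point): Middle of the open end of the track, on its floor, x = -35 mm of the reader, marked by a yellow line. The cartridge's front face must stay short of it.
- eject_key (a joint): Travel of the red key in m: 0 up, 0.010 fully down on a hard stop. It moves straight down, needs about 3 to 6 N and stays down where it is left (no return spring). The tab sinks with it and frees the cartridge at about 0.007.
- key_top (a point): Centre of the red key's top face, 36 (x) by 30 mm (y), at x = 0, y = 60 mm of the reader, beside the track. Height 34 mm up, 24 mm fully down: then 10 mm above the track floor, 20 mm below the cartridge's top. Two fingers about 60 mm apart, in line with the reader's y, stand one on the key and the other over the track in front of the slot.
- cartridge: White cartridge with blue front face, 70 mm long (its x, along the track), 46 wide, 30 high, about 0.12 kg. Origin at the centre of its underside. Docked, its origin is at x = 82 mm of the reader, its front face at x = 47, 5 mm out of the slot. Trapped, it must stand at least 15 mm farther out (origin at x between 0 and 67 mm of the reader).
- tape_roll: Bystander: beige roll of tape lying flat, 68x78x19 mm, origin at the centre of its underside. Leave alone.
- small_bottle: Bystander: small white plastic bottle with red cap, 40 mm across, 77 mm high, origin at the centre of its underside. Leave alone.
- beaker: Bystander: small glass beaker, 46x52x58 mm, origin at the centre of its underside. Leave alone.
There are look-alikes about, which are no part of the job. What is shaped like the cartridge but yellow is not meant. There is more than one size of the dock; the job needs the larger.

How it is judged:
By the outcome, as a careful person would: the job done as asked, in the order asked, and still so for the second after the job is handed in, while the arm keeps its last pose, push and grip.
It also fails if it takes over 35 s, if anything falls off the work surface, if the arm or the gripper's body presses on something with over 40 N, if the wrist force passes 120 N, or if a joint passes its speed limit or range.

## Working session

There is one attempt and no reset: what is moved stays moved. The work goes in short steps, each a Python script; the robot and the scene stay as the last script left them, time stands still between calls to the robot, and variables do not carry over. Pictures are saved under pics/ and viewed, at most 10 in all, crops included, and the job is handed in when it is done.

```bash
mkdir -p pics
python3 - <<'E'
from bench import ctrl
import cv2
for n in("scene","top"):
    cv2.imwrite(f"pics/{n}0.png",ctrl.read_camera(n))
    p=ctrl.camera_params(n);print(n,p)
print({k:v for k,v in ctrl.camera_params("wrist").items()});print(ctrl.current_t(),ctrl.current_eef_rot())
E
```

```text
scene {'fx': 503.57856668395704, 'fy': 503.57856668395704, 'cx': 319.19783859374866, 'cy': 200.75057881490127, 'D': array([0.0350026, 0.       , 0.       , 0.       , 0.       ]), 'pose': array([[ 0.62915203,  0.44556644, -0.63689737, -0.29731289],
       [-0.7769194 ,  0.38551882, -0.49776649, -0.61224322],
       [ 0.02374788,  0.80798872,  0.58871917,  0.85121893],
       [ 0.        ,  0.        ,  0.        ,  1.        ]])}
top {'fx': 396.972642094466, 'fy': 396.972642094466, 'cx': 311.78706332036523, 'cy': 203.49247739011813, 'D': array([-0.03475394,  0.        ,  0.        ,  0.        ,  0.        ]), 'pose': array([[ 9.27624113e-04,  9.91651739e-01, -1.28941723e-01,
         4.20845897e-01],
       [-9.99782034e-01, -1.76968692e-03, -2.08026926e-02,
         2.97629233e-02],
       [-2.08572128e-02,  1.28932915e-01,  9.91433951e-01,
         9.17344465e-01],
       [ 0.00000000e+00,  0.00000000e+00,  0.00000000e+00,
         1.00000000e+00]])}
{'fx': 316.91322874406677, 'fy': 316.91322874406677, 'cx': 321.9198478325125, 'cy': 199.76578738569725, 'D': array([0.02057223, 0.        , 0.        , 0.        , 0.        ]), 'T_tool_cam': array([[ 2.94141207e-04,  9.65222628e-01,  2.61429133e-01,
         7.37566787e-02],
       [ 9.99999943e-01, -2.40603373e-04, -2.36795990e-04,
         6.31826344e-04],
       [-1.65660117e-04,  2.61429188e-01, -9.65222644e-01,
        -1.96034949e-01],
       [ 0.00000000e+00,  0.00000000e+00,  0.00000000e+00,
         1.00000000e+00]])}
0.1 [[-9.30214666e-01  3.67015586e-01 -4.84973408e-04]
 [ 3.67015893e-01  9.30214171e-01 -9.64876263e-04]
 [ 9.70045094e-05 -1.07553500e-03 -9.99999417e-01]]
```

View pics/scene0.png

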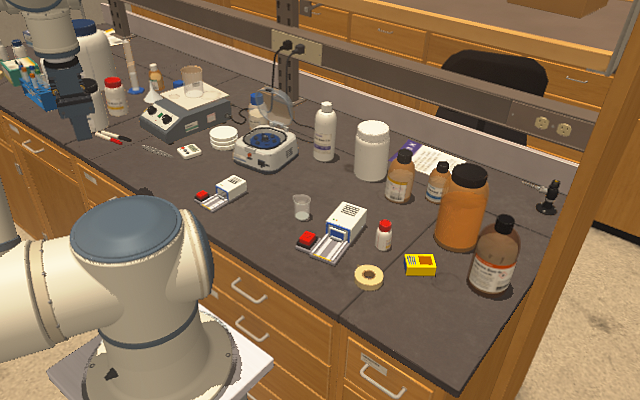

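View pics/top0.png

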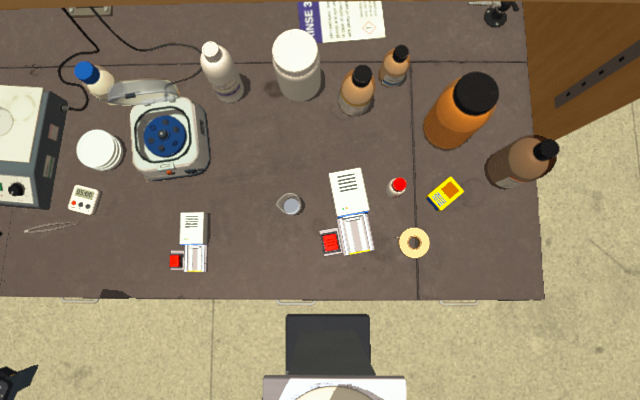

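The scene view shows the larger reader with its red key at about (306,239) and white shell at (347,220). In the top view the key is at (330,242) and the shell at (349,190). Possible mix-ups in the top view are the smaller dock at (192,240) and a yellow cartridge-like box at (445,193). Bystanders are the beaker (290,204), bottle (398,187) and tape (414,243). I choose the reader at (350,210) and check it close up.

Run:
```python
import cv2,numpy as np
t=cv2.imread("pics/top0.png")[160:265,265:440]
s=cv2.imread("pics/scene0.png")[190:280,280:410]
t=cv2.resize(t,None,fx=4.5,fy=4.5,interpolation=cv2.INTER_CUBIC)
cv2.imwrite("pics/tc.png",t)
```

```text
(no output)
```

View pics/tc.png

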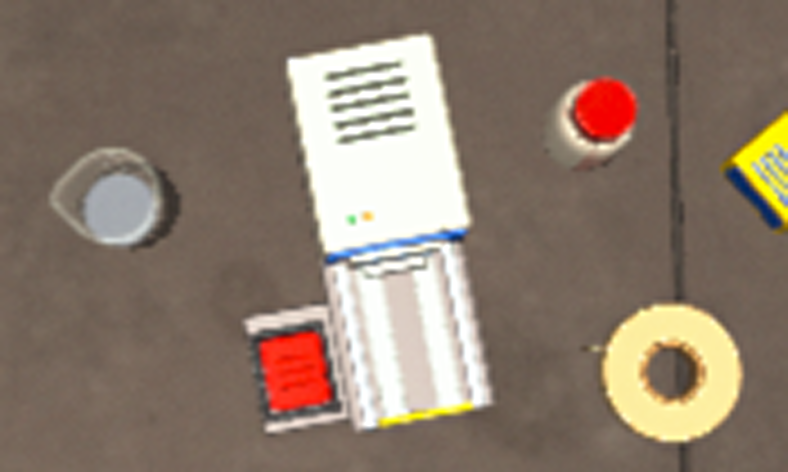

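The crop confirms the choice. The shell's top corners are at crop (288,59), (431,36), (469,229) and (327,252). The red key's centre is at (295,371), and the yellow end line runs from (380,420) to (472,405). I fit the dock pose from these.

```bash
cat > h.py <<'E'
import numpy as np,cv2
from scipy.optimize import least_squares
def proj(P,pose,p):
    c=(np.asarray(P)-pose[:3,3])@pose[:3,:3]
    K=np.array([[p["fx"],0,p["cx"]],[0,p["fy"],p["cy"]],[0,0,1.]])
    return cv2.projectPoints((c*[1,-1,-1]).reshape(-1,1,3),np.zeros(3),np.zeros(3),K,p["D"])[0][:,0]
def d2w(d,L):
    c,s=np.cos(d[2]),np.sin(d[2]);L=np.atleast_2d(L)
    return np.c_[d[0]+c*L[:,0]-s*L[:,1],d[1]+s*L[:,0]+c*L[:,1],L[:,2]]
def fit(L,uv,pose,p,d0):
    r=least_squares(lambda d:(proj(d2w(d,L),pose,p)-uv).ravel(),d0,x_scale=[.01,.01,.05])
    return r.x,r.fun.reshape(-1,2)
E
python3 - <<'E'
from h import *
from bench import ctrl
p=ctrl.camera_params("top")
L=np.array([[150,36,57],[150,-36,57],[52,-36,57],[52,36,57],[0,60,34],[-35,0,14]])/1000
uv=np.array([[288,59],[431,36],[469,229],[327,252],[295,371],[426,413]])/4.5+[265,160]
d,r=fit(L,uv,p["pose"],p,[.45,-.05,0.]);print(d,np.degrees(d[2]));print(r.round(2))
p=ctrl.camera_params("scene")
print(proj(d2w(d,L),p["pose"],p))
c,s=np.cos(d[2]),np.sin(d[2])
# finger axis y along dock y; candidates
for sg in(1,-1):
    R=np.array([[ -sg*c, sg*-s*-1*-1,0],[0,0,0],[0,0,-1]],float)
    y=sg*np.array([-s,c,0]);z=np.array([0,0,-1.]);x=np.cross(y,z);R=np.c_[x,y,z]
    T=d2w(d,[0,.03,.15])[0]; q=ctrl.ik(T,R);print(sg,x,T,q)
E
```

```text
[ 0.4597392  -0.05252419  0.1833908 ] 10.507518691034557
[[-0.15 -0.17]
 [ 0.11 -0.99]
 [ 0.57 -0.52]
 [-0.39  0.42]
 [ 0.08 -0.06]
 [-0.22  1.32]]
[[342.52144281 201.36268474]
 [367.098516   209.54266308]
 [350.98197629 230.0773234 ]
 [325.40011301 221.01328282]
 [306.97504657 236.34131976]
 [321.1949083  258.63687714]]
1 [-0.98323099 -0.18236455 -0.        ] [ 0.45426827 -0.02302726  0.15      ] [-1.04311083e+01  1.76165404e+01  1.03087867e+02 -2.54444375e-14
  5.92955931e+01 -1.10938627e+02]
-1 [0.98323099 0.18236455 0.        ] [ 0.45426827 -0.02302726  0.15      ] [-1.04311083e+01  1.76165404e+01  1.03087867e+02 -2.54444375e-14
  5.92955931e+01  6.90613730e+01]
```

```bash
cat >> h.py <<'E'
def Rd(yaw):
    y=np.array([-np.sin(yaw),np.cos(yaw),0]);z=np.array([0,0,-1.]);return np.c_[np.cross(y,z),y,z]
E
python3 - <<'E'
from h import *
from bench import ctrl
d=[.4597392,-.05252419,.1833908]
q=np.array(ctrl.ik(d2w(d,[0,.03,.25])[0],Rd(d[2])))
q0=np.array(ctrl.current_q());qa=q.copy();qa[0]=q0[0];qa[5]=q0[5]
ctrl.movej(qa);ctrl.movej(q)
ctrl.command_gripper(.55)
ctrl.move_l(d2w(d,[-.0,.03,.14])[0])
ctrl.sleep(.2)
T=np.eye(4);T[:3,:3]=ctrl.current_eef_rot();T[:3,3]=ctrl.current_tool_pos()
im=ctrl.read_camera("wrist");p=ctrl.camera_params("wrist");pose=T@p["T_tool_cam"];np.save("pose1.npy",pose)
cv2.imwrite("pics/w1.png",im)
L=np.array([[52,36,57],[52,-36,57],[0,60,34],[18,75,34],[-18,45,34],[-35,0,14]])/1000
print(proj(d2w(d,L),pose,p).round(1),T[:3,3],ctrl.current_grip_width(),ctrl.current_t(),ctrl.current_contact_force())
E
```

```text
[[327.7 249.3]
 [252.2 249.4]
 [352.  190.7]
 [366.6 208.3]
 [337.  172.6]
 [291.9 152.5]] [ 0.45474438 -0.02311202  0.14068258] 0.5507775603558406 4.7333 [ 1.03301837 -0.46780497  0.31017286]
```

View pics/w1.png

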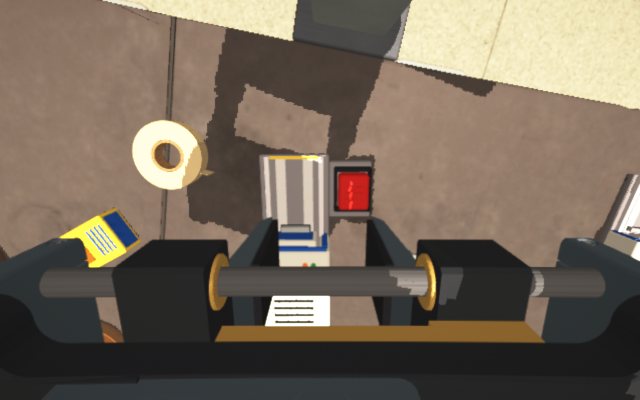

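The wrist view shows the key at about (353,191), predicted (352,191). The shell's mouth corner is near (327,249), also as predicted. One enlarged crop to check the fit.

Run:
```python
import cv2
t=cv2.imread("pics/w1.png")[145:260,240:390]
cv2.imwrite("pics/w1c.png",cv2.resize(t,None,fx=5,fy=5,interpolation=cv2.INTER_CUBIC))
```

```text
(no output)
```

View pics/w1c.png

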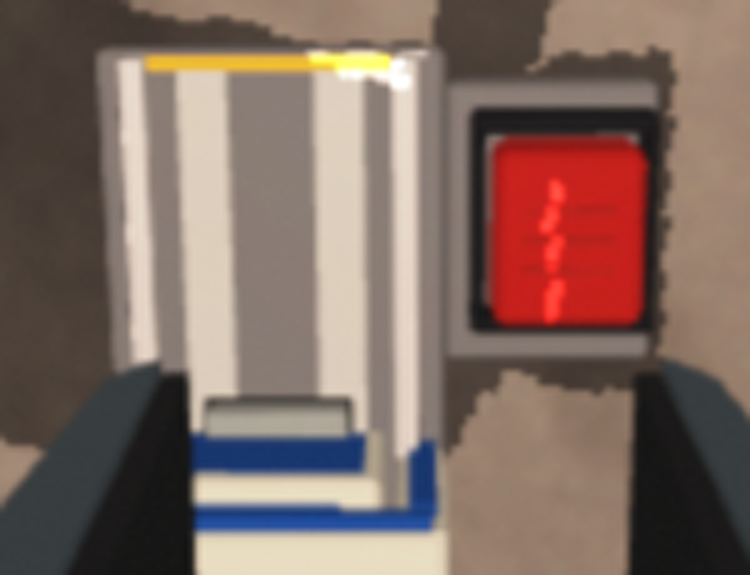

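The crop agrees to 1–2 mm: key centre about (354,191.5), track end at row 155, mouth edge at row 250. The tab in front of the cartridge is up. I correct by (+0.8, +1.5) mm and press.

Run:
```python
from h import *
from bench import ctrl
d=[.4597392,-.05252419,.1833908];R=Rd(d[2])
P=lambda z:d2w(d,[.0008,.0315,z])[0]
ctrl.command_gripper(.52)
ctrl.move_l(P(.045),vel=.08,ori=R);ctrl.sleep(.3)
f0=ctrl.current_contact_force();print(f0)
print(ctrl.move_l(P(.031),vel=.02,contact_N=2.0),ctrl.current_tool_pos(),np.array(ctrl.current_contact_force())-f0)
for i in range(3):
    h=ctrl.move_l(P(.018),vel=.03,contact_N=14)
    z=ctrl.current_tool_pos()[2];f=np.array(ctrl.current_contact_force())-f0
    print(h,z,f)
    if z<.0262: break
ctrl.sleep(.5)
T=np.eye(4);T[:3,:3]=ctrl.current_eef_rot();T[:3,3]=ctrl.current_tool_pos()
print(T[:3,3],np.array(ctrl.current_contact_force())-f0,ctrl.current_t())
w=ctrl.read_camera("wrist");s=ctrl.read_camera("scene")
w=cv2.resize(w[60:300,180:440],None,fx=1.8,fy=1.8)
s=cv2.resize(s[190:280,280:390],(int(110*w.shape[0]/90*.6),int(w.shape[0]*.6)),interpolation=cv2.INTER_CUBIC)
o=np.zeros((w.shape[0],w.shape[1]+s.shape[1],3),np.uint8);o[:,:w.shape[1]]=w;o[:s.shape[0],w.shape[1]:]=s
cv2.imwrite("pics/a.png",o);print(o.shape)
```

```text
[0.60318683 0.49229487 0.27829657]
False [ 0.4547936  -0.02140473  0.03102878] [-0.07680713 -0.8024503  -0.53931234]
False 0.01787738535417835 [-1.0975424  -0.56611409  0.00673991]
[ 0.45479301 -0.02141096  0.01803815] [-0.31397401 -1.3308242  -0.43608438] 8.575
(432, 784, 3)
```

View pics/a.png

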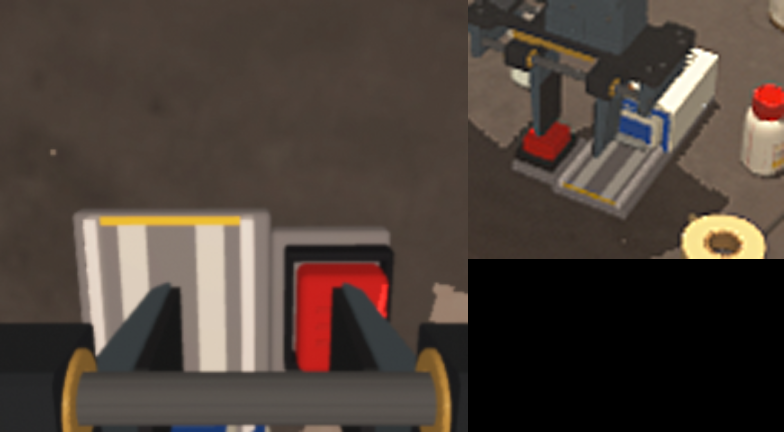

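The key is still up: the fingers are over the key and the track, but no contact was felt. The open fingertips sit above the nominal TCP, so I go further down under force guard.

Run:
```python
from h import *
from bench import ctrl
d=[.4597392,-.05252419,.1833908];R=Rd(d[2])
P=lambda z:d2w(d,[.0008,.0315,z])[0]
f0=np.array(ctrl.current_contact_force())
print(ctrl.move_l(P(-.005),vel=.02,contact_N=2.5),ctrl.current_tool_pos(),ctrl.current_contact_force()-f0)
ctrl.sleep(.2);z0=ctrl.current_tool_pos()[2];print(z0,ctrl.current_contact_force()-f0,ctrl.current_t())
```

```text
True [ 0.45461844 -0.02136718  0.00778462] [ 0.02441197 -0.40428958  0.04554263]
0.008114153139731746 [-0.79746039 -0.4686      0.43301245] 9.5
```

Run:
```python
from h import *
from bench import ctrl
d=[.4597392,-.05252419,.1833908];R=Rd(d[2])
P=lambda z:d2w(d,[.0008,.0315,z])[0]
z=.0075
for i in range(9):
    h=ctrl.move_l(P(z),vel=.02,contact_N=12)
    fs=[]
    for k in range(5): ctrl.sleep(.02);fs.append(ctrl.current_contact_force())
    f=np.mean(fs,0);print(h,z,ctrl.current_tool_pos()[2].round(4),f.round(2))
    if h or f[2]>9: break
    z-=.002
print(ctrl.current_t())
s=ctrl.read_camera("scene")[190:280,280:390];w=ctrl.read_camera("wrist")
cv2.imwrite("pics/b.png",np.hstack([cv2.resize(s,(489,400),interpolation=cv2.INTER_CUBIC),cv2.resize(w[60:300,230:410],(300,400))]))
```

```text
False 0.0075 0.0075 [-0.1   0.11  0.45]
False 0.0055 0.0054 [ 0.05 -0.29 -0.33]
False 0.0034999999999999996 0.0034 [ 0.09 -0.43 -0.16]
False 0.0014999999999999996 0.0013 [-2.1  -0.51 -0.37]
False -0.0005000000000000004 -0.0006 [-2.25 -0.1  -0.34]
False -0.0025000000000000005 -0.0013 [-9.02 -0.69 42.01]
11.5
```

View pics/b.png

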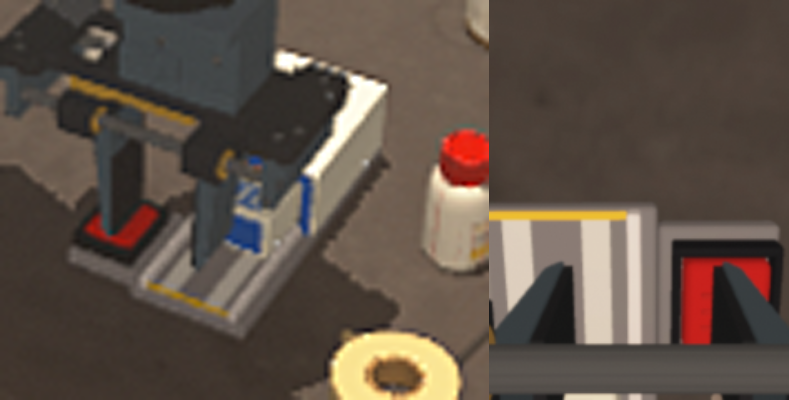

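The key is now down flush in its frame. The cartridge has slid out and rests against the other finger on the track, with about 2 N along x. I ease off the excess downward force.

Run:
```python
from h import *
from bench import ctrl
d=[.4597392,-.05252419,.1833908]
P=lambda z:d2w(d,[.0008,.0315,z])[0]
for z in(-.002,-.0016,-.0014):
    ctrl.move_l(P(z),vel=.005);ctrl.sleep(.2)
    f=np.mean([ (ctrl.sleep(.02),ctrl.current_contact_force())[1] for k in range(8)],0)
    print(z,ctrl.current_tool_pos().round(5),f.round(2))
    if f[2]<14: break
ctrl.sleep(.5)
s=ctrl.read_camera("scene")[195:275,285:385]
cv2.imwrite("pics/c.png",cv2.resize(s,(750,600),interpolation=cv2.INTER_CUBIC));print(ctrl.current_t())
```

```text
-0.002 [ 0.45491 -0.02142 -0.00114] [-6.97 -0.49 30.33]
-0.0016 [ 0.4549  -0.02141 -0.00103] [-5.23 -0.51 20.46]
-0.0014 [ 0.45483 -0.02141 -0.00098] [-4.92 -0.64 15.19]
13.9
```

View pics/c.png

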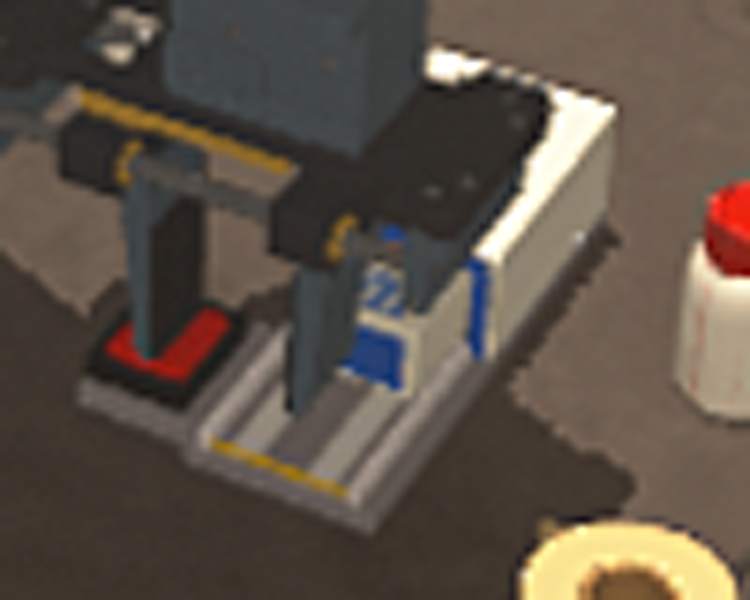

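The key is flush, and the cartridge is partly out and against the finger, with its front lower corner at full-image pixel (339,247). I check the travel and sign off if it holds.

Run:
```python
from h import *
from bench import ctrl
d=[.4605,-.0513,.1833908];p=ctrl.camera_params("scene")
xs=np.arange(0,50,4)/1000
u=proj(d2w(d,np.c_[xs,0*xs-.023,0*xs+.014]),p["pose"],p)
e=np.hypot(*(u-[339,247.3]).T);x=xs[e.argmin()];print(x,e.min(),ctrl.current_contact_force())
if x<.029: ctrl.sign_off();print("signed")
```

```text
0.02 1.2171399862156975 [-4.35433555 -0.32425653 15.5503378 ]
the job is handed in; nothing more can be done
signed
```

The job is handed in: the red key is held fully down (about 15 N on its hard stop), and the cartridge came out about 27 mm and rests on the track against the other finger, not gripped. Pressing the key onto its stop briefly took 42 N at the fingertip, just over the 40 N limit stated for the arm and gripper body, before I eased it off.

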